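Teatime: teapot from its stand to the round mat

TASK

Tea is ready at the day-care centre's craft table. Lift the large teapot clear of its steel stand and set it down gently in the middle of the round cork mat, keeping it upright all the way and letting go of it there. Leave the small teapot and the tea caddy where they are.

Things in the scene. Friction and masses are not known exactly. Their poses are not given: they have to be found in the camera images.
- teapot_mid (a point): Large teapot: brown stoneware, 0.45-0.7 kg, 158 mm high, belly 130 mm wide, foot 96 mm. Point on its axis, 79 mm above the foot; z up, x to the spout (tip 109 mm out; starts roughly to the robot's left). Grip it by the dark wooden bar arching over it: centred 71 mm above this point, level along x, 80 mm long, 16 mm wide (y), 16 mm high; lid knob 38 mm below the bar.
- round_mat_top (a point): Round cork mat, 170 mm across, 8 mm thick, fixed, empty; point at the centre of its top, z up. Side by side with it, in any order, lie a square cork mat (150 mm, not the one) and the fixed round steel stand that the large teapot starts on, centred (144 mm across; its floor is 50 mm above the table inside a rim 6 mm higher).
- small_pot_mid (a point): Small teapot of the same make, 103 mm high, belly 85 mm wide, on the bare table beyond the mats; leave it alone. Point on its axis, 51 mm above its foot.
- caddy_mid (a point): Round steel tea caddy, 75 mm across, 104 mm high, on the table beyond the mats; leave it alone. Point on its axis, half-way up. Farther out stands a fixed wooden tray with two upturned cups, 66 mm high.
There are look-alikes about, which are no part of the job. Leave any black or pink look-alike of the part that bears round_mat_top alone.

How it is judged:
By the outcome, as a careful person would: the job done as asked, in the order asked, and still so for the second after the job is handed in, with the robot touching nothing.
It also fails if it takes over 38 s, if anything falls off the work surface, if the arm or the gripper's body presses on something with over 40 N, if the wrist force passes 120 N, or if a joint passes its speed limit or range.

ROBOT

A 6-joint arm with a two-finger parallel gripper is mounted at the origin on the work surface. World frame = base frame: x ahead of the robot, y to its left, z up, the work surface at z = 0. Lengths are in mm, angles in rad, forces in N, time in s.
With the tool pointing down it reaches from about 350 to 875 mm from the base axis. Payload 4.2 kg.
Tool frame: the origin (TCP) lies between the finger pads; the fingertips stand 25 mm ahead of it and the grasp point (between the pads) lies 6 mm ahead of it (manip.tcp_to_tips is the distance from the TCP to the fingertips, in mm); z points along the fingers, y is the direction in which the jaws open and shut (so a half turn about z gives the same grasp; the last joint's range is limited). The gripper opens to 87 mm and grips with 3 to 60 N. Pads are 19 mm wide; open, the fingers measure 117 mm over their backs; the gripper's body (75 mm by 190 mm) begins 51 mm behind the grasp point.
Start: joints at [1.443, 0.385, 0.008, 0, -1.194, -0.259], TCP at [235.734, 578.817, 247.55] pointing down, gripper open.
Joint ranges: [-3.14, 3.14], [-1.21, 2.06], [-1.07, 1.41], [-3.16, 2.05], [-2.99, -0.16], [-3.1, 3.1]. Speed limits (rad/s): [2.79, 2.79, 3.14, 3.14, 3.14, 3.14].

INTERFACE

Orientations are given as a unit quaternion [w, x, y, z].
In Python, from workcell import manip gives the robot as it stands.
- The arm moves only by the tool send_rows, never from a script. Its argument "commands" is a list of rows, each a list of 5 numbers: the finger opening in cm, from 0 to 8.7, then the shift along the tool's x, y, z in cm, then the turn about the tool's z in rad. In form: [[claw, tx, ty, tz, twist], ...]. A call has exactly 8 rows; each row is the pose to reach, as a shift and turn from the pose measured when the call began, along the tool's axes at that moment; what a row does not reach only later rows make up. A row lasts 1/8 s, in which the tool goes at most 62.5 mm and 10.7 degrees, less where a joint would pass 70% of its speed; a pose out of reach is approached as far as the arm can. A call with a gripper value outside its range is refused whole. The fingers move at their own pace and stop on an object; "squeeze" is the grip in N (left out, the last holds). Time passes only in rows, so rows that repeat a pose let the fingers close, or fill a call up. It gives the time, the measured TCP pose, the force and the opening at its end, in the units of the state.
- manip.observe(): the state, without advancing time (a new reading comes with each control period).
- manip.snapshot(name): name is "scene" or "side" or "wrist"; returns a dict with "image" (480x640x3 uint8, blue, green, red), "range_z" (480x640 float32, mm along the optical axis (not along the pixel's ray), 0 where there is no reading), "vfov" (degrees; the focal length in pixels is half the picture's height over the tangent of half this angle, whatever the lens; pixels are square), "cx", "cy" (the principal point, pixels), "R" (3x3) and "t" (3): a world point X has camera coordinates R X + t. Camera axes: x right, y down, z forward; pixel columns grow to the right and rows downward; lengths in mm; the calibration is good to about 2 mm. A picture is of the moment at which its call begins.
- manip.sign_off(): hands the job in, once; it reports no verdict.
The state is a dict: "t": time; "joint_positions": joint angles; "joint_velocities": joint speeds; "joint_torque": joint torques, N m; "tool_pos": TCP position; "orientation": TCP orientation; "wrist_force": force on the tool from outside, world axes, zero at the start; "ft_torque": the same for the moment, N m; "opening": finger opening in mm.
Only numpy, scipy, OpenCV 4.12 (cv2) and the standard library are available. Lean on these libraries where they do the work, as an engineer would, in place of code of your own. Each camera call takes 0.05 s, during which the arm holds its last target. There are 200 camera calls.

## Working session

There is one attempt and no reset: what is moved stays moved. The work goes in short steps, Python scripts to look and compute and a tool call to move; the robot and the scene stay as the last step left them, time stands still between calls to the robot, and variables do not carry over. Pictures are saved under pics/ and viewed, about 8 in all and at most 12, crops included, and the job is handed in when it is done.

Besides the shell and the picture viewer there is one more tool, called after ">>>" as name(argument=value, ...), one argument or row to a line, values as JSON. send_rows: Moves the arm, as the interface text tells. Its arguments: {"type":"object","properties":{"commands":{"type":"array","items":{"type":"array","items":{"type":"number"}}},"squeeze":{"type":"number"}},"required":["commands"]}

```bash
mkdir -p pics; ls; cat > h.py <<'E'
import numpy as np, cv2
from workcell import manip
def snap(n):
    s=manip.snapshot(n); s['f']=240/np.tan(np.radians(s['vfov'])/2); return s
def cloud(s):
    v,u=np.mgrid[0:480,0:640]; z=s['range_z'].astype(float)
    c=np.stack([(u-s['cx'])/s['f']*z,(v-s['cy'])/s['f']*z,z],-1)
    w=(c-np.array(s['t']))@np.array(s['R']); w[z==0]=np.nan; return w
def ray(s,u,v,h):
    R=np.array(s['R']);o=-R.T@np.array(s['t']);d=R.T@np.array([(u-s['cx'])/s['f'],(v-s['cy'])/s['f'],1])
    return o+d*(h-o[2])/d[2]
E
python3 - <<'E'
from h import *
print(manip.observe())
import pickle
S={}
for n in('scene','side','wrist'):
    s=snap(n);S[n]=s;cv2.imwrite(f'pics/{n}0.png',s['image']);print(n,s['vfov'],-np.array(s['R']).T@s['t'],(s['range_z']>0).mean())
pickle.dump(S,open('S0.pkl','wb'))
E
```

```text
pics
{'t': 0.0, 'joint_positions': array([ 1.44260151e+00,  3.85572518e-01,  6.67564722e-03, -5.08292589e-04,
       -1.19401511e+00, -2.58609019e-01]), 'joint_velocities': array([ 0.00108337,  0.00023615, -0.00125081,  0.00045787, -0.00079255,
       -0.00147092]), 'joint_torque': array([-3.91191252e-04, -3.90661848e+01,  1.87402958e+01,  4.21972409e+00,
        1.10325945e-02, -1.88667705e-04]), 'tool_pos': array([235.5375441 , 578.34431462, 246.46803301]), 'orientation': array([ 1.07097262e-03,  9.81337470e-01, -1.92290391e-01, -1.66788757e-04]), 'wrist_force': array([ 1.10244164,  0.59697386, -0.69013036]), 'ft_torque': array([ 0.00124179,  0.03708221, -0.00607722]), 'opening': 86.82516131410365}
scene 44.99114966725884 [1194.48079331 -880.17316449  895.14169125] 0.9959537760416667
side 47.26869798194101 [ -61.90755456 -936.63942455  714.68214939] 0.995927734375
wrist 66.91535590851085 [296.19350101 553.92199835 383.82403702] 0.9630729166666666
```

View pics/scene0.png

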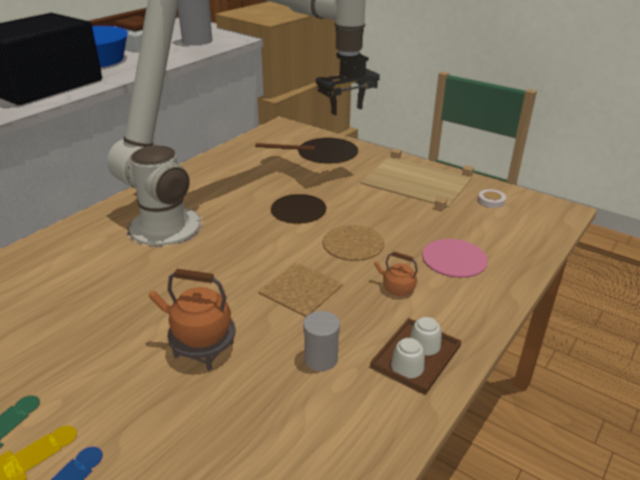

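View pics/side0.png

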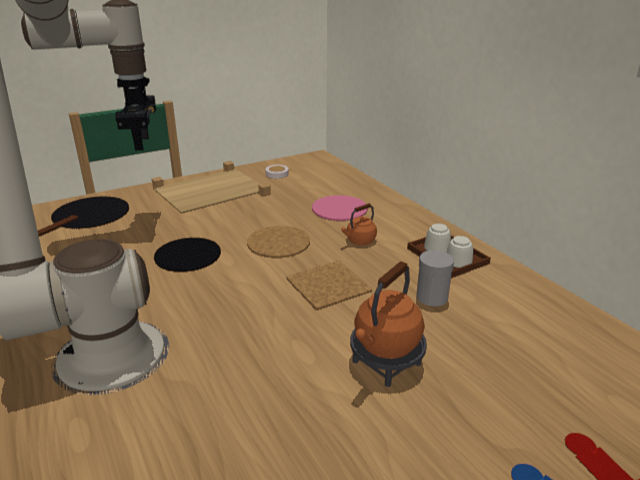

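In the scene view the large teapot is on its stand at (200,318), with its bar at (194,276); in the side view the bar is at (393,275).

What could be taken for the round cork mat:
- Scene (353,242), side (278,241): tan and round. This is my choice.
- Square cork mat, scene (300,288).
- Black disc (298,208).
- Pink disc (455,257).
- Black pan (328,150).
- Board (418,180).

What could be taken for the large teapot: the small pot at (400,278). I'll measure the chosen ones now.

```bash
python3 - <<'E'
from h import *
import pickle
S=pickle.load(open('S0.pkl','rb'))
for n,(mu,mv),boxes in(('scene',(353,242),dict(tea=(140,262,245,350),small=(370,250,422,300),caddy=(298,305,345,372))),('side',(278,241),dict(tea=(345,255,430,360),small=(338,200,382,250),caddy=(412,248,456,310)))):
    s=S[n];w=cloud(s);hsv=cv2.cvtColor(s['image'],cv2.COLOR_BGR2HSV)
    # mat: height mask around the seed (top at 8 mm)
    m=(abs(w[...,2]-8)<3.5).astype(np.uint8); m=cv2.morphologyEx(m,cv2.MORPH_OPEN,np.ones((3,3)))
    k,l=cv2.connectedComponents(m); L=l[mv,mu]; P=w[l==L]
    print(n,'mat lab',L,len(P),'mean',np.nanmean(P,0).round(1),'min',P.min(0).round(1),'max',P.max(0).round(1))
    c,_=cv2.findContours((l==L).astype(np.uint8),0,2); c=max(c,key=cv2.contourArea)[:,0]
    q=np.array([ray(s,u,v,8)[:2] for u,v in c],np.float32); print('  circle',cv2.minEnclosingCircle(q),'ellipse',cv2.fitEllipse(q))
    for k,(a,b,c2,d) in boxes.items():
        P=w[b:d,a:c2].reshape(-1,3); H=hsv[b:d,a:c2].reshape(-1,3); 
        if k=='tea':
            B=P[(P[:,2]>190)&(P[:,2]<215)];B=B[np.hypot(*(B[:,:2]-np.median(B[:,:2],0)).T)<60]
            (c0,sz,an)=cv2.minAreaRect(B[:,:2].astype(np.float32))
            print('  bar',len(B),B.mean(0).round(1),'z',np.percentile(B[:,2],[2,98]).round(1),c0,sz,an)
            sp=P[(H[:,0]<14)&(H[:,1]>130)&(P[:,2]>70)&(P[:,2]<180)]
            far=sp[np.argsort(-np.hypot(*(sp[:,:2]-B.mean(0)[:2]).T))[:8]]; print('  spout tip',np.median(far,0).round(1))
        else:
            Q=P[(P[:,2]>25)&(P[:,2]<115)]; print('  ',k,Q.min(0).round(0),Q.max(0).round(0))
E
python3 - <<'E'
import cv2,numpy as np
a=cv2.imread('pics/scene0.png');b=cv2.imread('pics/side0.png')
r=lambda i:cv2.resize(i,(400,300),interpolation=cv2.INTER_CUBIC)
cv2.imwrite('pics/crop1.png',np.vstack([np.hstack([r(a[255:375,140:300]),r(a[195:315,250:410])]),np.hstack([r(b[250:370,320:480]),r(b[200:320,220:380])])]))
E
```

```text
scene mat lab 0 299996 mean [275.5 532.5 -74.8] min [nan nan nan] max [nan nan nan]Traceback (most recent call last):
  File "<stdin>", line 11, in <module>
cv2.error: OpenCV(4.12.0) /io/opencv/modules/imgproc/src/shapedescr.cpp:361: error: (-201:Incorrect size of input array) There should be at least 5 points to fit the ellipse in function 'fitEllipseNoDirect'
```

View pics/crop1.png

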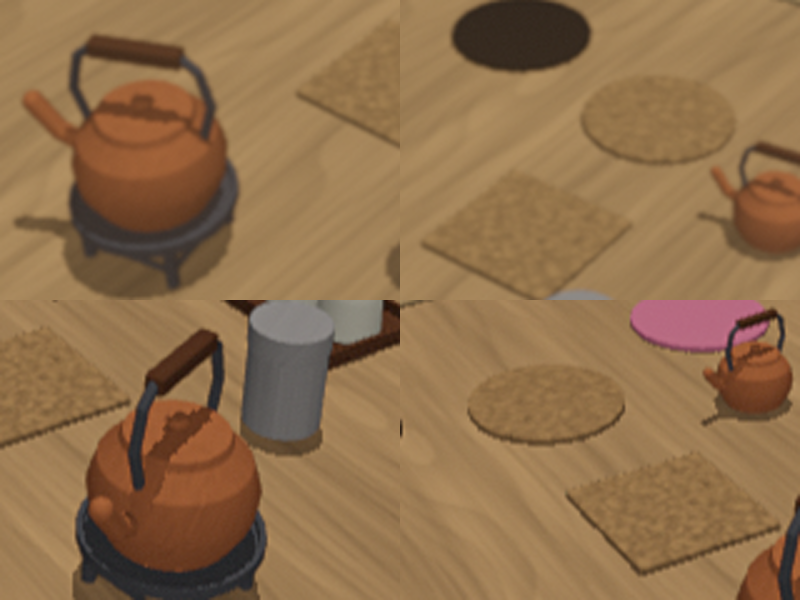

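The crop confirms both choices: a pot with a dark wooden bar, standing on the steel stand, and a round tan cork mat that is empty. The height mask failed, so I'll check the depth itself and use colour and texture or rays if needed.

```bash
python3 - <<'E'
from h import *
import pickle
S=pickle.load(open('S0.pkl','rb'))
for n,(mu,mv),(bx) in(('scene',(353,242),(140,262,245,350)),('side',(278,241),(345,255,430,360))):
    s=S[n];w=cloud(s);im=s['image'];hsv=cv2.cvtColor(im,cv2.COLOR_BGR2HSV)
    print(n,'mat pt',w[mv-3:mv+4:3,mu].round(1),'table nearby',w[mv+35,mu].round(1), 'plane8',ray(s,mu,mv,8).round(1))
    # cork vs wood by smoothed colour; region grow on the mat
    g=cv2.GaussianBlur(cv2.cvtColor(im,cv2.COLOR_BGR2LAB),(5,5),0).astype(np.float32)
    ref=np.median(g[mv-6:mv+7,mu-12:mu+13].reshape(-1,3),0)
    for thr in(7,9,12):
        m=(np.linalg.norm(g-ref,axis=2)<thr).astype(np.uint8);m=cv2.morphologyEx(cv2.morphologyEx(m,cv2.MORPH_CLOSE,np.ones((5,5))),cv2.MORPH_OPEN,np.ones((7,7)))
        k,l,st,ce=cv2.connectedComponentsWithStats(m); L=l[mv,mu]; print(thr,L,st[L])
        if st[L][4]<8000 and L:
            c,_=cv2.findContours((l==L).astype(np.uint8),0,2);c=max(c,key=cv2.contourArea)[:,0]
            q=np.array([ray(s,u,v,8)[:2] for u,v in c],np.float32);print('  ellipse',cv2.fitEllipse(q),cv2.minEnclosingCircle(q))
    a,b,c2,d=bx; H=hsv[b:d,a:c2];P=w[b:d,a:c2]; print('col bar hsv',hsv[276,194] if n=='scene' else hsv[275,393])
    m=((H[...,0]<15)&(H[...,1]>90)&(H[...,2]<115)).astype(np.uint8);m[(np.arange(d-b)>45)]=0
    k,l,st,ce=cv2.connectedComponentsWithStats(m);L=1+np.argmax(st[1:,4]);print('bar comp',st[L]+[a,b,0,0,0],ce[L]+[a,b])
    v,u=np.nonzero(l==L);q=np.array([ray(s,x+a,y+b,202)[:2] for x,y in zip(u,v)],np.float32)
    print('  ray@202',cv2.minAreaRect(q)); B=P[l==L];print('  depth',np.nanmedian(B,0).round(1),np.nanpercentile(B,[5,95],axis=0).round(1))
    sp=(H[...,0]<15)&(H[...,1]>120)&(H[...,2]>=90);vv,uu=np.nonzero(sp);i=np.argmin(uu);print('  leftmost orange px',uu[i]+a,vv[i]+b,P[vv[i],uu[i]+1].round(1))
E
```

```text
scene mat pt [[482.8 257.5   8.8]
 [489.5 247.6   6.8]
 [498.6 233.7   8. ]] table nearby [573.9 120.1   2.2] plane8 [490.5 246.1   8. ]
7 3 [ 322  225   63   38 1891]
  ellipse ((492.9325866699219, 243.09771728515625), (170.8147430419922, 181.64361572265625), 20.462261199951172) ((490.0296630859375, 243.59429931640625), 100.98107147216797)
9 7 [ 322  225   73   45 2193]
  ellipse ((507.4031677246094, 240.19439697265625), (172.35841369628906, 221.5777130126953), 71.92523193359375) ((517.9277954101562, 240.23800659179688), 116.79596710205078)
12 19 [ 254  220  144   95 5614]
  ellipse ((490.93511962890625, 130.88186645507812), (247.58592224121094, 442.5065612792969), 1.3618544340133667) ((489.0943603515625, 130.4554443359375), 228.42111206054688)
col bar hsv [ 13 149  77]
bar comp [174 269  39  14 321] [193.2834891  275.27725857]
  ray@202 ((456.8937683105469, -287.9743957519531), (84.22652435302734, 26.72727394104004), 23.79271125793457)
  depth [ 459.7 -290.6  206.1] [[ 426.1 -306.6  197.3]
 [ 491.5 -275.   209.6]]
  leftmost orange px 149 293 [ 363.5 -331.9  140.8]
side mat pt [[49
[... 359 characters left out ...]
pse ((488.30084228515625, 246.1056365966797), (174.9556427001953, 189.94395446777344), 159.16848754882812) ((483.9867858886719, 245.90390014648438), 106.17562103271484)
12 3 [ 233  179   80   82 3640]
  ellipse ((551.1720581054688, 396.94305419921875), (228.2966766357422, 521.5658569335938), 157.88214111328125) ((569.2506713867188, 396.0645751953125), 278.3746032714844)
col bar hsv [ 11 166  69]
bar comp [378 262  30  27 341] [392.68035191 273.8914956 ]
  ray@202 ((457.1474304199219, -288.22955322265625), (96.09793853759766, 25.16312599182129), 23.4254093170166)
  depth [ 453.9 -293.1  207.7] [[ 421.8 -309.1  197.5]
 [ 489.7 -274.7  210.3]]
  leftmost orange px 354 320 [ 402.6 -256.5  102.1]
```

Measured and checked:

| Item | Position (mm) | Check |
|---|---|---|
| Bar centre | (457, -288) | Same in both views, 24° axis, top at z ≈ 208 as it must be |
| Spout tip | (363, -332), so 205° | Points to -x, not strictly to the robot's left, but this is the only pot on the stand |
| Mat centre | about (490, 246) | 171–182 mm across, against 170 given |

I'll go high above the bar by way of a mid waypoint, twisting +2.34 in total so that tool x lies along the bar at 204°.

>>> send_rows(
  commands=[
    [8.7, 1.9, 1.4, -0.2, 0.06],
    [8.7, 6.4, 4.7, -0.7, 0.2],
    [8.7, 11.3, 8.3, -1.3, 0.35],
    [8.7, 16.2, 11.9, -1.9, 0.5],
    [8.7, 21.1, 15.5, -2.4, 0.65],
    [8.7, 26, 19, -3, 0.8],
    [8.7, 30.9, 22.6, -3.6, 0.95],
    [8.7, 35, 25.7, -4, 1.05],
  ],
)

```text
t: 1.15
tool_pos: [463.2, 205.3, 287.7]
orientation: [0.001, 0.751, -0.661, 0.0]
wrist_force: [1.2, 1.1, -0.4]
opening: 86.7
```

```bash
cat >> h.py <<'E'
from scipy.spatial.transform import Rotation as Ro
def plan(x,y,z,ang):
    """print state and shift (cm, tool axes) and twist to reach TCP x,y,z with tool x at world angle ang (deg)"""
    o=manip.observe();q=o['orientation'];R=Ro.from_quat([q[1],q[2],q[3],q[0]]).as_matrix()
    a=np.degrees(np.arctan2(R[1,0],R[0,0]));d=R.T@(np.array([x,y,z])-o['tool_pos'])/10
    print('t',round(o['t'],2),'pos',o['tool_pos'].round(1),'ang',a.round(1),'down',R[:,2].round(3),'F',o['wrist_force'].round(1),'open',round(o['opening'],1),'q',o['joint_positions'].round(2))
    print('shift',d.round(2),'twist',round(-np.radians((ang-a+180)%360-180),3))
E
python3 -c "
from h import *
plan(457,-288,290,-156)"
```

```text
t 1.15 pos [463.2 205.3 287.7] ang -82.7 down [-0.    -0.001 -1.   ] F [ 1.2  1.1 -0.4] open 86.7 q [ 0.74  0.15 -0.21  0.   -1.21 -0.61]
shift [48.86  6.89 -0.17] twist 1.28
```

>>> send_rows(
  commands=[
    [8.7, 4, 0.6, 0, 0.12],
    [8.7, 10, 1.4, 0, 0.28],
    [8.7, 16, 2.3, 0, 0.45],
    [8.7, 22, 3.1, 0, 0.62],
    [8.7, 28, 3.9, 0, 0.8],
    [8.7, 34, 4.8, 0, 0.97],
    [8.7, 39, 5.5, 0, 1.12],
    [8.7, 43, 6.1, 0, 1.24],
  ],
)

```text
t: 2.15
tool_pos: [455.9, -231.4, 288.3]
orientation: [-0.0, -0.224, 0.975, -0.001]
wrist_force: [0.3, -0.1, 0.3]
opening: 86.9
```

```bash
python3 - <<'E'
from h import *
plan(457,-288,285,-156)
s=snap('wrist');cv2.imwrite('pics/w1.png',s['image'])
import pickle;pickle.dump(s,open('w1.pkl','wb'))
w=cloud(s);B=w[(w[...,2]>198)&(w[...,2]<216)&(np.hypot(w[...,0]-457,w[...,1]+288)<60)]
print(len(B),cv2.minAreaRect(B[:,:2].astype(np.float32)),B[:,2].mean())
E
```

```text
t 2.15 pos [ 455.9 -231.4  288.3] ang -154.2 down [-0.    -0.001 -1.   ] F [ 0.3 -0.1  0.3] open 86.9 q [-0.15  0.16 -0.2   0.   -1.21 -0.97]
shift [ 2.37 -5.15  0.34] twist 0.032
3756 ((454.46160888671875, -287.3160705566406), (94.89131164550781, 16.48780632019043), 23.660682678222656) 206.89268783977346
```

View pics/w1.png

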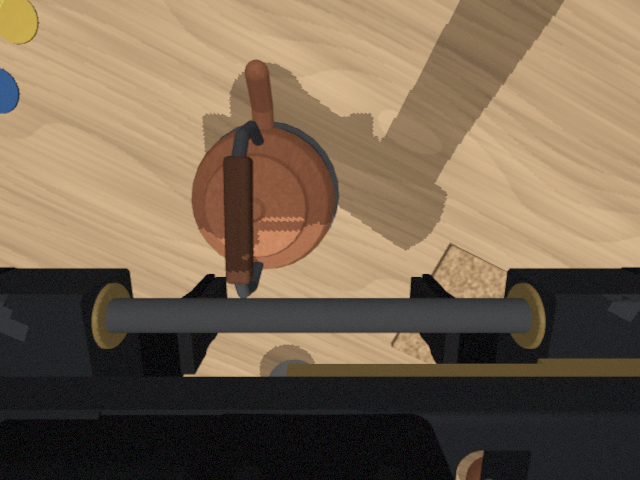

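The wrist view shows the bar from (238,157) to (239,283) with the spout up at (256,70). It puts the bar at (455,-287), axis 23.7° and top z ≈ 207, which agrees with the other two views to 2–3 mm. I'll centre over it, then descend.

>>> send_rows(
  commands=[
    [8.7, 0.7, -1.3, 0.2, 0.01],
    [8.7, 1.4, -3, 0.4, 0.02],
    [8.7, 2.1, -4.5, 0.5, 0.03],
    [8.7, 2.4, -5.1, 0.6, 0.035],
    [8.7, 2.4, -5.1, 1, 0.035],
    [8.7, 2.4, -5.1, 2, 0.035],
    [8.7, 2.4, -5.1, 3, 0.035],
    [8.7, 2.4, -5.1, 3.5, 0.035],
  ],
)

```text
t: 3.2
tool_pos: [455.9, -290.2, 252.1]
orientation: [-0.002, -0.204, 0.979, -0.001]
wrist_force: [-0.1, -0.5, 1.4]
opening: 86.8
```

```bash
python3 - <<'E'
from h import *
plan(456,-288,205,-156.3)
s=snap('wrist');w=cloud(s);m=(w[...,2]>200)&(w[...,2]<214)&(np.hypot(w[...,0]-456,w[...,1]+288)<55)
B=w[m];print(len(B),cv2.minAreaRect(B[:,:2].astype(np.float32)),B[:,2].mean())
cv2.imwrite('pics/w2.png',s['image'])
E
```

```text
t 3.2 pos [ 455.9 -290.2  252.1] ang -156.4 down [-0.003 -0.002 -1.   ] F [-0.1 -0.5  1.4] open 86.8 q [-0.27  0.24 -0.19  0.   -1.14 -0.9 ]
shift [-0.11  0.2   4.71] twist -0.002
3349 ((454.65283203125, -287.35400390625), (90.03009033203125, 15.933324813842773), 23.27280616760254) 207.3315291329603
```

View pics/w2.png

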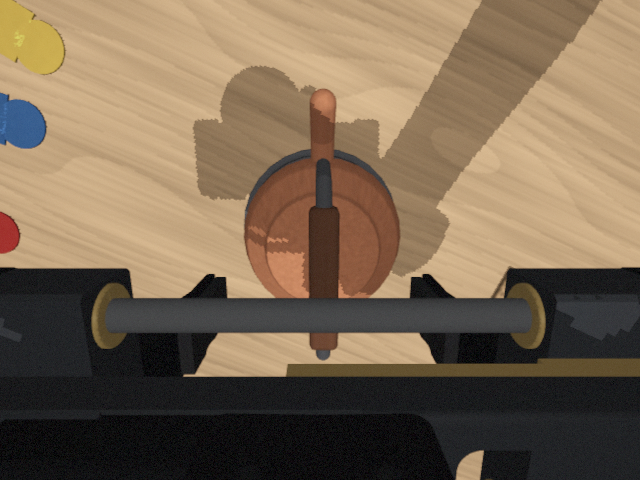

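The bar lies midway between the fingers (column 323 against a gripper centre of about 320) and parallel to tool x. I'll go down to z ≈ 205 and close.

>>> send_rows(
  commands=[
    [8.7, -0.1, 0.2, 0.8, 0],
    [8.7, -0.1, 0.2, 2, 0],
    [8.7, -0.1, 0.2, 3.2, 0],
    [8.7, -0.1, 0.2, 4.2, 0],
    [8.7, -0.1, 0.2, 4.7, 0],
    [8.7, -0.1, 0.2, 4.7, 0],
    [6, -0.1, 0.2, 4.7, 0],
    [4, -0.1, 0.2, 4.7, 0],
  ],
  squeeze=40,
)

```text
t: 4.25
tool_pos: [455.9, -288.1, 205.2]
orientation: [-0.001, -0.204, 0.979, -0.001]
wrist_force: [0.2, -0.3, 0.4]
opening: 74.5
```

>>> send_rows(
  commands=[
    [3, 0, 0, 0, 0],
    [2.4, 0, 0, 0, 0],
    [1.8, 0, 0, 0, 0],
    [1.2, 0, 0, 0, 0],
    [0.8, 0, 0, 0, 0],
    [0.5, 0, 0, 0, 0],
    [0.5, 0, 0, 0, 0],
    [0.5, 0, 0, 0, 0],
  ],
  squeeze=40,
)

```text
t: 5.25
tool_pos: [455.8, -287.9, 205.1]
orientation: [-0.002, -0.204, 0.979, -0.001]
wrist_force: [-0.8, 1.2, 0.7]
opening: 15.4
```

```bash
python3 -c "
from h import *
plan(456,-288,300,-156.3)"
```

```text
t 5.25 pos [ 455.8 -287.9  205.1] ang -156.4 down [-0.003 -0.002 -1.   ] F [-0.8  1.2  0.7] open 15.4 q [-0.26  0.28 -0.27  0.   -1.03 -0.9 ]
shift [ 0.01 -0.02 -9.49] twist -0.003
```

The opening is 15.4 mm, so the bar is held. Lifting straight up by 9.5 cm.

>>> send_rows(
  commands=[
    [0.5, 0, 0, -0.5, 0],
    [0.5, 0, 0, -1.5, 0],
    [0.5, 0, 0, -2.8, 0],
    [0.5, 0, 0, -4.4, 0],
    [0.5, 0, 0, -6.2, 0],
    [0.5, 0, 0, -8, 0],
    [0.5, 0, 0, -9.2, 0],
    [0.5, 0, 0, -9.5, 0],
  ],
)

```text
t: 6.25
tool_pos: [456.3, -287.8, 301.2]
orientation: [-0.001, -0.204, 0.979, -0.001]
wrist_force: [0.1, 0.4, -5.6]
opening: 15.5
```

```bash
python3 - <<'E'
from h import *
plan(490,246,300,-156.3)
a=snap('scene')['image'];b=snap('side')['image']
r=lambda i:cv2.resize(i,(400,300))
cv2.imwrite('pics/lift.png',np.hstack([r(a[195:375,100:340]),r(b[165:375,270:550])]))
E
```

```text
t 6.25 pos [ 456.3 -287.8  301.2] ang -156.4 down [-0.001 -0.002 -1.   ] F [ 0.1  0.4 -5.6] open 15.5 q [-0.26  0.2  -0.11  0.   -1.25 -0.9 ]
shift [-24.42  47.59   0.  ] twist -0.003
```

View pics/lift.png

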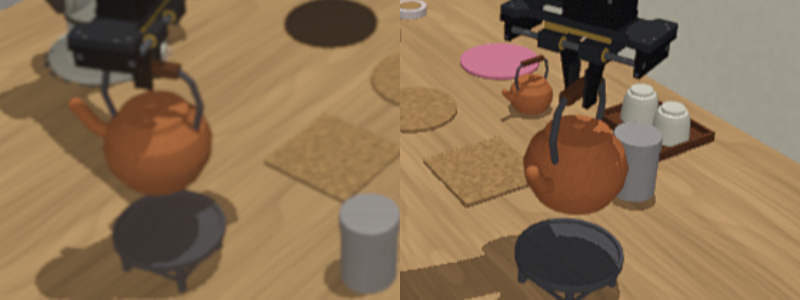

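The pot is upright, 96 mm up and clear of the stand, with a weight of about 5.7 N. Carrying it at this height to the mat, with gentle acceleration.

>>> send_rows(
  commands=[
    [0.5, -0.2, 0.5, 0, 0],
    [0.5, -0.7, 1.4, 0, 0],
    [0.5, -1.5, 2.9, 0, 0],
    [0.5, -2.4, 4.8, 0, 0],
    [0.5, -3.7, 7.2, 0, 0],
    [0.5, -5.1, 10, 0, 0],
    [0.5, -6.6, 12.9, 0, 0],
    [0.5, -8.1, 15.8, 0, 0],
  ],
)

```text
t: 7.35
tool_pos: [466.7, -108.4, 299.9]
orientation: [-0.001, -0.204, 0.979, -0.0]
wrist_force: [-0.0, 0.6, -4.9]
opening: 15.4
```

>>> send_rows(
  commands=[
    [0.5, -1.5, 2.9, 0, 0],
    [0.5, -3, 5.8, 0, 0],
    [0.5, -4.5, 8.7, 0, 0],
    [0.5, -6, 11.6, 0, 0],
    [0.5, -7.4, 14.4, 0, 0],
    [0.5, -8.7, 17, 0, 0],
    [0.5, -9.8, 19.2, 0, 0],
    [0.5, -10.8, 21.1, 0, 0],
  ],
)

```text
t: 8.35
tool_pos: [480.7, 129.9, 299.7]
orientation: [-0.001, -0.205, 0.979, -0.0]
wrist_force: [0.4, 0.1, -6.1]
opening: 15.5
```

```bash
python3 -c "
from h import *
plan(490,246,300,-156.4)"
```

```text
t 8.35 pos [480.7 129.9 299.7] ang -156.3 down [-0.002 -0.001 -1.   ] F [ 0.4  0.1 -6.1] open 15.5 q [ 0.59  0.13 -0.2  -0.   -1.24 -1.75]
shift [-5.51 10.26 -0.05] twist 0.001
```

I'll stop short of the mat to measure it from near with the wrist camera before setting down.

```bash
python3 - <<'E'
from h import *
import pickle
s=snap('wrist');pickle.dump(s,open('w3.pkl','wb'));w=cloud(s);cv2.imwrite('pics/w3.png',s['image'])
m=(np.hypot(w[...,0]-490,w[...,1]-246)<130)&(w[...,2]<20); print(m.sum(),np.nanpercentile(w[m][:,2],[5,25,50,75,95]).round(1))
h=cv2.medianBlur(np.where(np.isfinite(w[...,2]),w[...,2],99).astype(np.float32),5)
k=((h>4.5)&(h<13)&m).astype(np.uint8);n,l,st,ce=cv2.connectedComponentsWithStats(k)
L=1+np.argmax(st[1:,4]);P=w[l==L];print(st[L],P.min(0).round(1),P.max(0).round(1))
E
```

```text
11386 [-1.1 -0.1  1.   7.7  8.9]
[ 390  186   86   82 4819] [ 4.015e+02  1.975e+02 -4.000e-01] [497.7 337.9  11.4]
```

View pics/w3.png

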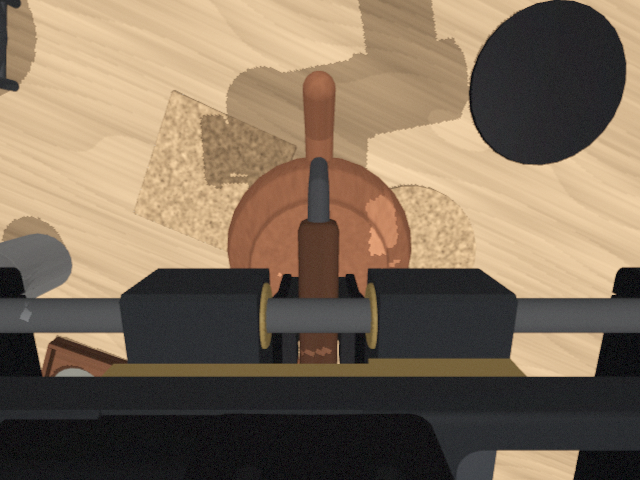

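The wrist view shows the pot level in the grip, the square mat at (215,165), the black disc at (548,82), and the round mat's arc from (400,187) to (475,265). I'll fit the known 85 mm circle to that arc.

```bash
python3 - <<'E'
from h import *
import pickle
from scipy.optimize import least_squares
s=pickle.load(open('w3.pkl','rb'));w=cloud(s)
h=cv2.medianBlur(np.where(np.isfinite(w[...,2]),w[...,2],99).astype(np.float32),5)
k=((h>4.2)&(h<13)).astype(np.uint8);n,l,st,ce=cv2.connectedComponentsWithStats(k);L=l[235,445];print(st[L])
c,_=cv2.findContours((l==L).astype(np.uint8),0,1);c=max(c,key=cv2.contourArea)[:,0]
c=[p for p in c if p[0]>408 and p[1]<262 and (h[p[1]-6:p[1]+7,p[0]-6:p[0]+7]<3).any() and (h[p[1]-6:p[1]+7,p[0]-6:p[0]+7]<20).all()]
q=np.array([ray(s,u,v,8)[:2] for u,v in c]);print(len(q),q.min(0),q.max(0))
for f in (lambda p:np.hypot(*(q-p[:2]).T)-85,lambda p:np.hypot(*(q-p[:2]).T)-p[2]):
    r=least_squares(f,[490,246,85],loss='soft_l1');print(r.x.round(1),np.abs(f(r.x)).mean().round(2))
r=least_squares(lambda p:np.hypot(*(q-p[:2]).T)-85,[490,246],loss='soft_l1').x
plan(*((np.array([490,246])+r)/2),300,-156.4)
E
```

```text
[ 390  186   86   82 4847]
106 [401.60716205 215.0378693 ] [459.24233198 329.89265666]
[486.9 249.7  85. ] 0.31
[485.3 250.4  83.4] 0.26
t 8.4 pos [481.4 132.  299.5] ang -156.3 down [-0.001  0.001 -1.   ] F [ 1.6  4.6 -5.2] open 15.4 q [ 0.59  0.13 -0.2  -0.   -1.23 -1.75]
shift [-5.31 10.33 -0.04] twist 0.002
```

The arc fit gives (487,250) with a residual of 0.3 mm, within 4–5 mm of the long views. Target is (487.5, 249); touchdown should come at TCP z ≈ 163.

>>> send_rows(
  commands=[
    [0.5, -0.2, 0.4, 0, 0],
    [0.5, -0.7, 1.5, 0, 0],
    [0.5, -1.6, 3.2, 0, 0],
    [0.5, -2.7, 5.4, 0, 0],
    [0.5, -3.8, 7.5, 0, 0],
    [0.5, -4.7, 9.3, 0, 0],
    [0.5, -5.2, 10.3, 0, 0],
    [0.5, -5.3, 10.5, 0, 0],
  ],
)

```text
t: 9.4
tool_pos: [487.7, 250.0, 299.4]
orientation: [-0.001, -0.206, 0.979, 0.0]
wrist_force: [-0.2, -0.3, -4.5]
opening: 15.3
```

>>> send_rows(
  commands=[
    [0.5, 0, 0, 0.3, 0],
    [0.5, 0, 0, 1.3, 0],
    [0.5, 0, 0, 3, 0],
    [0.5, 0, 0, 5.2, 0],
    [0.5, 0, 0, 7.4, 0],
    [0.5, 0, 0, 9.4, 0],
    [0.5, 0, 0, 10.9, 0],
    [0.5, 0, 0, 11.5, 0],
  ],
)

```text
t: 10.4
tool_pos: [487.1, 249.4, 183.2]
orientation: [-0.002, -0.206, 0.979, -0.0]
wrist_force: [0.2, -0.3, -4.0]
opening: 15.8
```

```bash
python3 - <<'E'
from h import *
plan(487.5,249,163,-156.4)
a=snap('scene')['image'];b=snap('side')['image']
r=lambda i:cv2.resize(i,(400,300))
cv2.imwrite('pics/hover.png',np.hstack([r(a[120:300,230:470]),r(b[120:300,180:420])]))
E
```

```text
t 10.4 pos [487.1 249.4 183.2] ang -156.3 down [-0.003 -0.001 -1.   ] F [ 0.2 -0.3 -4. ] open 15.8 q [ 0.77  0.31 -0.27 -0.   -0.99 -1.92]
shift [-0.03 -0.06  2.02] twist 0.002
```

View pics/hover.png

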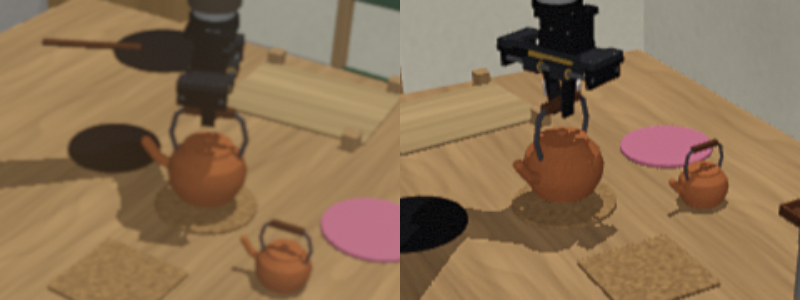

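The pot hangs upright about 20 mm above the middle of the round mat, well clear of the small pot. Lowering slowly until the force shows contact.

>>> send_rows(
  commands=[
    [0.5, 0, 0, 0.2, 0],
    [0.5, 0, 0, 0.5, 0],
    [0.5, 0, 0, 0.8, 0],
    [0.5, 0, 0, 1.1, 0],
    [0.5, 0, 0, 1.3, 0],
    [0.5, 0, 0, 1.5, 0],
    [0.5, 0, 0, 1.6, 0],
    [0.5, 0, 0, 1.7, 0],
  ],
)

```text
t: 11.5
tool_pos: [487.5, 249.9, 166.9]
orientation: [-0.001, -0.206, 0.979, 0.0]
wrist_force: [0.1, -0.3, -5.4]
opening: 15.8
```

>>> send_rows(
  commands=[
    [0.5, 0, 0, 0.03, 0],
    [0.5, 0, 0, 0.06, 0],
    [0.5, 0, 0, 0.1, 0],
    [0.5, 0, 0, 0.13, 0],
    [0.5, 0, 0, 0.16, 0],
    [0.5, 0, 0, 0.2, 0],
    [0.5, 0, 0, 0.2, 0],
    [0.5, 0, 0, 0.2, 0],
  ],
)

```text
t: 12.5
tool_pos: [487.4, 249.9, 164.9]
orientation: [-0.001, -0.206, 0.979, 0.0]
wrist_force: [0.1, 0.0, -4.9]
opening: 15.3
```

>>> send_rows(
  commands=[
    [0.5, 0, 0, 0.03, 0],
    [0.5, 0, 0, 0.06, 0],
    [0.5, 0, 0, 0.1, 0],
    [0.5, 0, 0, 0.13, 0],
    [0.5, 0, 0, 0.16, 0],
    [0.5, 0, 0, 0.2, 0],
    [0.5, 0, 0, 0.2, 0],
    [0.5, 0, 0, 0.2, 0],
  ],
)

```text
t: 13.5
tool_pos: [487.6, 250.0, 163.1]
orientation: [-0.001, -0.206, 0.979, 0.0]
wrist_force: [0.4, 0.6, -3.6]
opening: 15.8
```

>>> send_rows(
  commands=[
    [0.5, 0, 0, 0.03, 0],
    [0.5, 0, 0, 0.06, 0],
    [0.5, 0, 0, 0.08, 0],
    [0.5, 0, 0, 0.1, 0],
    [0.5, 0, 0, 0.1, 0],
    [0.5, 0, 0, 0.1, 0],
    [0.5, 0, 0, 0.1, 0],
    [0.5, 0, 0, 0.1, 0],
  ],
)

```text
t: 14.5
tool_pos: [487.9, 250.3, 163.1]
orientation: [-0.0, -0.206, 0.979, 0.001]
wrist_force: [-3.0, 0.9, 5.3]
opening: 15.8
```

Contact is plain: the force went from -5 to +5 N and z stalled at 163.1, as predicted. Easing off half a millimetre, then opening.

>>> send_rows(
  commands=[
    [0.5, 0, 0, -0.03, 0],
    [0.5, 0, 0, -0.05, 0],
    [1.7, 0, 0, -0.05, 0],
    [2, 0, 0, -0.05, 0],
    [2.5, 0, 0, -0.05, 0],
    [3.5, 0, 0, -0.05, 0],
    [4.5, 0, 0, -0.05, 0],
    [5, 0, 0, -0.05, 0],
  ],
)

```text
t: 15.5
tool_pos: [487.9, 250.3, 163.6]
orientation: [-0.0, -0.206, 0.979, 0.001]
wrist_force: [0.1, 0.0, -0.5]
opening: 45.8
```

```bash
python3 -c "
from h import *
plan(487.5,250,300,-156.4)"
```

```text
t 15.5 pos [487.9 250.3 163.6] ang -156.2 down [-0.     0.001 -1.   ] F [ 0.1  0.  -0.5] open 45.8 q [ 0.77  0.33 -0.3  -0.   -0.94 -1.92]
shift [  0.05   0.   -13.64] twist 0.003
```

Released, with force about 0. Rising straight up.

>>> send_rows(
  commands=[
    [5, 0, 0, -0.5, 0],
    [5, 0, 0, -1.5, 0],
    [5, 0, 0, -3, 0],
    [5, 0, 0, -5, 0],
    [5, 0, 0, -8, 0],
    [5, 0, 0, -11, 0],
    [5, 0, 0, -13.5, 0],
    [5, 0, 0, -14, 0],
  ],
)

```text
t: 16.5
tool_pos: [488.6, 250.6, 306.5]
orientation: [0.002, -0.206, 0.979, 0.002]
wrist_force: [0.4, -0.8, -0.9]
opening: 49.8
```

```bash
python3 - <<'E'
from h import *
import pickle
plan(487.5,250,300,-156.4)
S=pickle.load(open('S0.pkl','rb'))
s=snap('wrist');w=cloud(s)
m=(w[...,2]>145)&(w[...,2]<175)&(np.hypot(w[...,0]-487,w[...,1]-250)<60);B=w[m];print('bar',cv2.minAreaRect(B[:,:2].astype(np.float32)),np.percentile(B[:,2],[5,50,95]).round(1))
a=snap('scene');b=snap('side')
for n,s1,box in(('scene',a,(298,305,345,372)),('scene',a,(375,250,422,300)),('side',b,(412,250,456,308)),('side',b,(338,202,382,250))):
    x,y,X,Y=box;d=np.abs(s1['image'][y:Y,x:X].astype(int)-S[n]['image'][y:Y,x:X]).mean();print(n,box,'mean diff',d.round(2))
r=lambda i:cv2.resize(i,(400,300))
cv2.imwrite('pics/end.png',np.hstack([r(a['image'][140:380,190:510]),r(b['image'][120:330,180:460])]))
E
```

```text
t 16.5 pos [488.6 250.6 306.5] ang -156.2 down [ 0.004  0.004 -1.   ] F [ 0.4 -0.8 -0.9] open 49.8 q [ 0.77  0.22 -0.08 -0.   -1.27 -1.92]
shift [ 0.13 -0.01  0.65] twist 0.003
bar ((486.0118408203125, 250.51234436035156), (111.83304595947266, 15.559760093688965), 23.457050323486328) [152.3 165.6 167. ]
scene (298, 305, 345, 372) mean diff 2.3
scene (375, 250, 422, 300) mean diff 1.89
side (412, 250, 456, 308) mean diff 4.56
side (338, 202, 382, 250) mean diff 4.02
```

View pics/end.png

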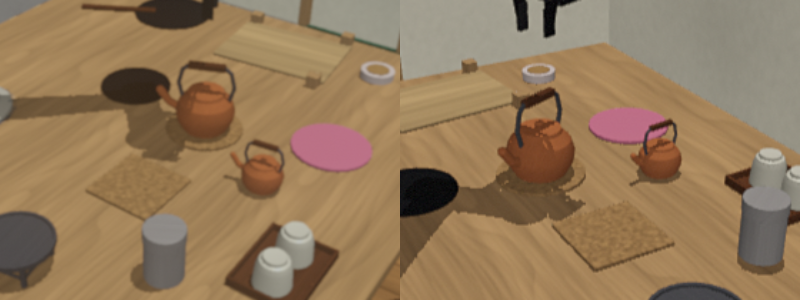

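The pot stands upright in the middle of the round mat. Its bar is at (486,250.5) with the top at 166, as expected. The gripper is clear, and the small pot and caddy haven't moved. Handing in.

```bash
python3 -c "
from h import *
print(manip.sign_off())"
```

```text
the job is handed in; nothing more can be done
None
```

The large teapot is standing upright in the middle of the round cork mat, and I handed the job in at about 16.6 s. I gripped it by its bar, lifted it 96 mm clear of the stand and carried it level. I then lowered it until the wrist force showed contact, about 10 N at most, opened the gripper and backed straight up.

**Last checks:**
- **Position:** the pot's bar is at (486, 250.5), against a mat centre of (487, 250) measured from near. The top of the bar is at z ≈ 166, as it should be on the mat.
- **Gripper:** it is open and about 140 mm above its release height, with almost no force on the wrist.
- **Other things:** the small teapot and the caddy look unmoved in both views.

**Disagreements:**
- The far cameras put the mat centre about 4–6 mm from the close-up fit; I used the close-up one.
- The spout started at about 205°, towards the robot and to its right, not "roughly to the robot's left". It was the only pot on the stand.
- My first attempt to find the mat by height failed, so I used colour and a circle fit instead.

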